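# Load a salvaged speaker into the sound-test box and latch its door

## Robot

A 6-joint arm with a two-finger parallel gripper is mounted at the origin on a cart in front of the work surface, level with it; the furniture and walls round the work are solid. World frame = base frame: x ahead of the robot, y to its left, z up, the work surface at z = 0. Lengths are in m, angles in degrees, forces in N, time in s.
With the tool pointing down it reaches from about 0.35 to 0.875 m from the base axis. Payload 4.2 kg.
Tool frame: the origin (TCP) lies midway between the tips of the shut fingers; the grasp point (between the pads) lies 19 mm behind it; z points along the fingers, y is the line along which they close (so a half turn about z gives the same grasp; the last joint's range is limited). The gripper opens to 87 mm and grips with 3 to 60 N. Pads are 19 mm wide; open, the fingers measure 117 mm over their backs; the gripper's body (75 mm by 190 mm) begins 51 mm behind the grasp point.
Start: joints at [-59.496, 22.042, 0.453, 0, -68.411, -14.817], TCP at [0.169, -0.602, 0.189] pointing down, gripper open.
Joint ranges: [-179.83, 179.83], [-69.29, 118.12], [-61.27, 80.66], [-181.25, 117.63], [-171.15, -9.14], [-177.46, 177.46]. Speed limits (degrees/s): [159.86, 159.86, 180, 180, 180, 180].

## Interface

Orientations are given as a 3x3 rotation matrix whose columns are the frame's x, y, z axes.
In Python, from station import * gives the robot as it stands.
- The arm moves only by the tool move_arm, never from a script. Its argument "targets" is text: rows parted by semicolons, each of 4 numbers parted by spaces: the shift along the world's x, y, z in units of 25 mm (1.0 is 25 mm), then the turn about the world's z in units of 5 degrees (1.0 is 5 degrees). In form: tx ty tz spin; .... A call has 1 to 10 rows; each row shifts and turns the commanded pose from where the row before left it; what a row does not reach is not made up. A row lasts 1/12 s, in which the tool goes at most 41.7 mm and 7.16 degrees, less where a joint would pass 70% of its speed; a pose out of reach is approached as far as the arm can. A call is refused whole if a number of a shift passes 1 or a number of a turn 1, either way. A call with a gripper value outside its range is refused whole. "gripper" is the finger opening in mm, from 0 to 87, set as the call begins (left out, the last holds). The fingers move at their own pace and stop on an object; the grip force is fixed at half the most. Time passes only in rows, so rows that do not move let the fingers close. It gives the time, the measured TCP pose, the force, the opening and the grip force at its end, in the units of the state.
- sense(): the state, without advancing time (a new reading comes with each control period).
- capture(name): name is "side" or "top" or "wrist"; returns a dict with "image" (400x640x3 uint8, blue, green, red), "fx", "fy", "cx", "cy" (pixels), "world_from_camera" (4x4, takes a point from camera to world coordinates); the wrist camera has in their place "hand_eye" (4x4, takes a point from camera to tool coordinates, whose origin is the TCP and whose axes are the flange's). Camera axes: x right, y up, looking along -z (the intrinsics and any distortion apply to the point x, -y, -z); pixel columns grow to the right and rows downward; lengths in m; the calibration is good to about 2 mm. A picture is of the moment at which its call begins: read the wrist's pose just before it. There is no depth.
- finish_job(): hands the job in; it is judged then, once.
The state is a dict: "time_s": time; "joints": joint angles; "joint_velocities": joint speeds; "effort": joint torques, N m; "tcp_pos": TCP position; "ee_rot": TCP orientation; "wrist_force": force on the tool from outside, world axes, zero at the start; "moment": the same for the moment, N m; "gripper_width": opening from 0.0 (shut) to 1.0 (fully open); "gripper_force": force on a finger pad.
Only numpy, scipy, OpenCV 4.12 (cv2) and the standard library are available. Lean on these libraries where they do the work, as an engineer would, in place of code of your own. Each camera call takes 0.05 s, during which the arm holds its last target. There are 200 camera calls.

## Task

Take the laptop speaker out of the black parts tray, lay it flat, same side up, on the pulled-out tray of the sound-test box and push that tray home. Then swing the box's door round and press it gently near its free edge until the catch snaps and the door stays shut by itself; neither slam nor force it, and leave the other parts in the black tray as they lie.

Things in the scene. Friction and masses are not known exactly. Their poses are not given: they have to be found in the camera images.
- sound_box: the sound-test box: a grey sheet-steel case fixed to the bench, 190 deep (x) x 180 wide (y) x 115 mm high, open at the front (its -x side). Origin: centre of its underside; x points to its back, z up. Its front plane is at x = -95 mm. The opening inside is 168 mm wide, its roof's underside 109 mm and roof's top 115 mm above the bench
- door (a joint): door of the box: steel panel 196 wide, 107 high (10 to 117 mm above the bench), 12 mm thick, on an upright hinge at the left front corner. Rad: near 0 shut, growing as it swings out to the robot and left; 1.57 square to the front. The angle at which it seats depends on how the catch plate is set (0 to 0.065) and must be felt. A door not past its catch roller springs back
- door_push (a point): on the door's outer face, 160 mm from the hinge line, 85 mm above the bench, level with the catch; x axis = the door's normal, inward. Inside, a steel tongue 159 mm from the hinge rides over a sprung roller from 12 mm before the seat (up to about 9 N here), snaps behind it, and the door comes to rest on a rubber buffer
- door_hinge (a point): point on the hinge line, 63 mm above the bench, in the middle of the panel's thickness; in the box's frame at (-107, +93) mm
- tray (a joint): the box's slide-out tray: 0 fully home, growing as it is pulled out towards the robot (m), at most 0.13. It slides with about 2 N
- tray_floor (a point): centre of the tray's foam floor, 25 mm above the bench; axes as the box's. The floor is 113 mm (x) by 122 mm (y) between side walls 9 mm higher than it; the tray's front panel, 58 mm before this point (its outer face 64 mm before), stands 56 mm high over the tray's underside
- tray_front (a point): middle of the upper edge of the tray's front panel, on its outer face, 74 mm above the bench; the panel is 132 mm wide and 6 mm thick. Fully home its outer face stands 2 mm proud of the case's front plane
- parts_tray: shallow black tray, 305 (x) x 175 mm (y), fixed to the bench, rim 13 mm wide and 15 mm high, with a grey foam mat on its floor whose top is 8 mm above the bench. Origin: centre of its underside
- speaker: the laptop speaker: a small black plastic box 25 (x) x 48 (y) x 9 mm (z) with a short lead at one end, lying flat in the parts tray. Its origin is on the underside, beside the box: the box spans x -26 to -1 mm, y -20 to 28 mm, z 0 to 9 mm, so its middle is at (-13, 4, 4.5) mm
- port_board: bystander in the parts tray: small port board with two metal sockets, 26 x 38 x 7 mm, origin at the centre of its underside
- disk_drive: bystander in the parts tray: flat 2.5 inch drive, 70 x 100 x 7 mm, origin at the centre of its underside
- catch_buffer (a joint): the rubber buffer on the catch plate, which the door meets as it seats: 0 free, growing as the door squeezes it (m). The catch alone squeezes it by 0.3 mm, a push of 15 N on the door by about 1.3 mm
There are look-alikes about, which are no part of the job. Leave any pink, red or yellow look-alike of the speaker alone.

How it is judged (in metres and radians):
At the end, for the whole second after the job is handed in: The speaker lies flat (within 0.15 rad, at rest) on the floor of the box's tray, the tray is home to within 8 mm, and the door is seated on its catch: below 0.069 rad and staying there by itself (value of joint door below 0.069 rad and value of joint tray below 0.008 m and x of speaker in the frame of tray_floor between -0.06 and 0.06 m and y of speaker in the frame of tray_floor between -0.065 and 0.065 m and z of speaker in the frame of tray_floor below 0.006 m and angle between speaker's own z axis and vertical below 0.15 rad and linear speed of speaker below 0.02 m/s); the robot touches nothing.
It fails at once if the door was forced: its rubber buffer was crushed by more than 1.8 mm (value of joint catch_buffer above 0.0018 m).
It fails at once if the door was slammed: it swung faster than 2.5 rad/s towards the catch (velocity of joint door below -2.5 rad/s and value of joint door above 0.15 rad).
It fails at once if the port board or the drive in the black tray was moved more than 30 mm (distance of any of port_board, disk_drive from where it was at the start of the episode above 0.03 m).
It also fails if it takes over 61 s, if anything falls off the work surface, if the arm or the gripper's body presses on something with over 40 N, if the wrist force passes 120 N, or if a joint passes its speed limit or range.

## Working session

There is one attempt and no reset: what is moved stays moved. The work goes in short steps, Python scripts to look and compute and a tool call to move; the robot and the scene stay as the last step left them, time stands still between calls to the robot, and variables do not carry over. Pictures are saved under pics/ and viewed, at most 10 in all, crops included, and the job is handed in when it is done.

Besides the shell and the picture viewer there is one more tool, called after "Request:" by a JSON object that holds its "name" and its "arguments". move_arm: Moves the arm, as the interface text tells. Its arguments: {"type":"object","properties":{"targets":{"type":"string"},"gripper":{"type":"number"}},"required":["targets"]}

```bash
mkdir -p pics
cat > h.py <<'E'
from station import *
import numpy as np, cv2, json
def cap(n,f):
    s=sense(); c=capture(n); cv2.imwrite(f'pics/{f}.png',c['image'])
    M=np.array(c['world_from_camera']) if 'world_from_camera' in c else None
    if M is None:
        T=np.eye(4);T[:3,:3]=s['ee_rot'];T[:3,3]=s['tcp_pos'];M=T@np.array(c['hand_eye'])
    d={k:float(c[k]) for k in('fx','fy','cx','cy')};d['M']=M.tolist()
    json.dump(d,open(f'pics/{f}.json','w'));print({k:(v if k not in('image',) else 0) for k,v in c.items()});return c
def w(f,u,v,z):
    d=json.load(open(f'pics/{f}.json'));M=np.array(d['M'])
    r=M[:3,:3]@np.array([(u-d['cx'])/d['fx'],-(v-d['cy'])/d['fy'],-1]);o=M[:3,3]
    return o+r*(z-o[2])/r[2]
def px(f,P):
    d=json.load(open(f'pics/{f}.json'));M=np.linalg.inv(np.array(d['M']))
    p=M[:3,:3]@np.array(P)+M[:3,3];return d['cx']-d['fx']*p[0]/p[2],d['cy']+d['fy']*p[1]/p[2]
E
python3 - <<'E'
from h import *
cap('top','top0');cap('side','side0')
s=sense();print(s)
E
```

```text
{'image': 0, 'fx': 462.4445100619959, 'fy': 462.4445100619959, 'cx': 312.2083239390271, 'cy': 203.1632818865584, 'world_from_camera': array([[-0.05281762,  0.96968395, -0.23858614,  0.30279333],
       [-0.99858703, -0.05268718,  0.00692862, -0.06837029],
       [-0.00585185,  0.23861497,  0.97109662,  1.03314944],
       [ 0.        ,  0.        ,  0.        ,  1.        ]])}
{'image': 0, 'fx': 495.10509935885227, 'fy': 495.10509935885227, 'cx': 321.26569032284834, 'cy': 206.8316642410978, 'world_from_camera': array([[ 0.99905083,  0.03984577, -0.01759963,  0.49546391],
       [-0.03748049,  0.58046197, -0.81342431, -0.89606345],
       [-0.02219561,  0.81331188,  0.58140445,  0.70135803],
       [ 0.        ,  0.        ,  0.        ,  1.        ]])}
{'time_s': 0.1, 'joints': array([-5.94968609e+01,  2.20857260e+01,  3.88544779e-01, -2.44689534e-02,
       -6.84118649e+01, -1.48142130e+01]), 'joint_velocities': array([-0.02714846, -0.14369468,  0.2316428 ,  0.0968158 , -0.02285208,
        0.06905769]), 'effort': array([ 3.77874258e-04, -3.91690385e+01,  1.87935644e+01,  4.23187450e+00,
        1.34825357e-02, -7.01839235e-05]), 'tcp_pos': array([ 0.16883277, -0.60114335,  0.18848429]), 'ee_rot': array([[-9.62786577e-01, -2.70262128e-01, -6.23879523e-04],
       [-2.70262828e-01,  9.62784822e-01,  1.84134836e-03],
       [ 1.03015009e-04,  1.94143693e-03, -9.99998110e-01]]), 'wrist_force': array([ 0.75332346,  0.46292032, -0.0876081 ]), 'moment': array([ 0.05739182,  0.0033974 , -0.06232741]), 'gripper_force': 0.0, 'gripper_width': 0.9966098884632976}
```

View pics/top0.png

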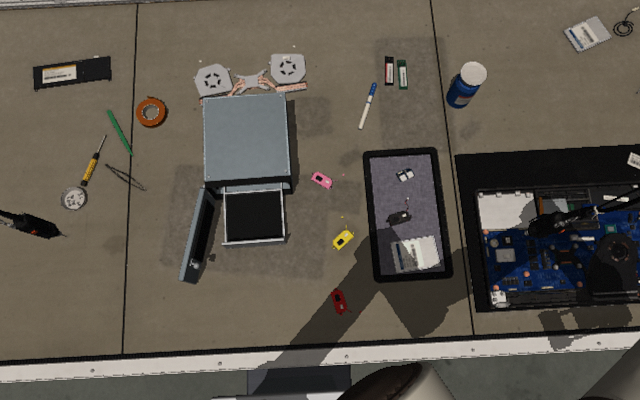

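View pics/side0.png

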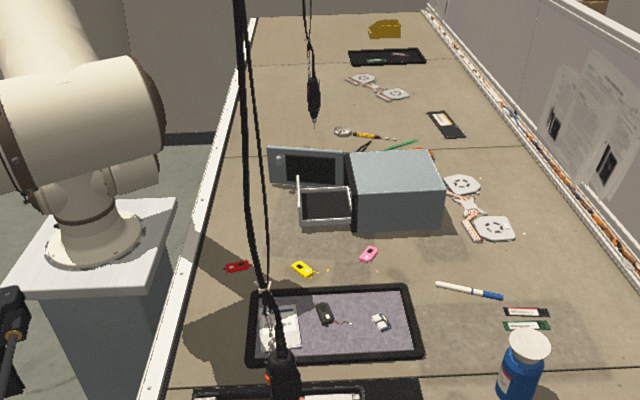

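The top view shows the box at about (247,140), its tray pulled out at (254,217), the door open at (197,235), the parts tray at (407,215) and the black speaker at (400,217). The side view shows the speaker at (325,313), with cables hanging in front. I'll enlarge crops of both.

Run:
```python
import cv2,numpy as np
a=cv2.imread('pics/top0.png');b=cv2.imread('pics/side0.png')
A=cv2.resize(a[165:285,370:450],None,fx=5,fy=5,interpolation=cv2.INTER_CUBIC)
B=cv2.resize(b[290:350,270:350],None,fx=5,fy=5,interpolation=cv2.INTER_CUBIC)
c=np.zeros((600,800,3),np.uint8);c[:,:400]=A;c[:300,400:]=B
cv2.imwrite('pics/c1.png',c)
cv2.imwrite('pics/c2.png',cv2.resize(a[90:290,170:310],None,fx=3,fy=3,interpolation=cv2.INTER_CUBIC))
```

```text
(no output)
```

View pics/c1.png

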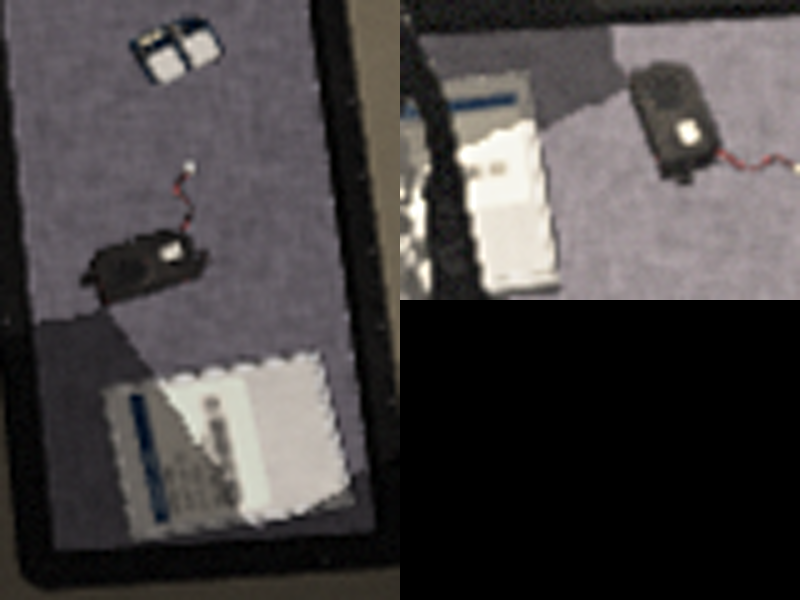

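View pics/c2.png

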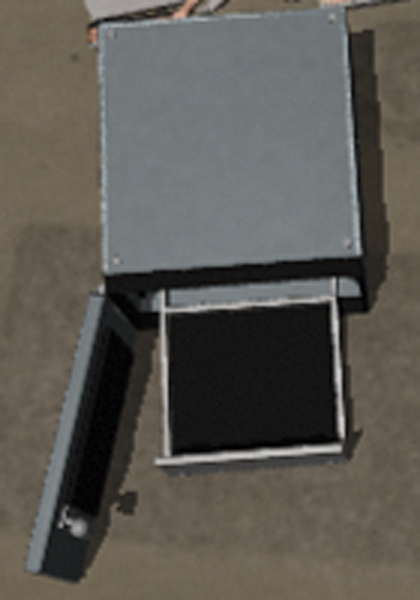

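The crops show the speaker body centred at top pixel (399.2,218.2), its long axis from (388,221) to (410,215). The box roof corners are (205,181.7), (291.7,176), (202.7,97.3) and (285,94). The tray front's upper edge runs (221.7,245) to (285,239.3). The door top runs from (202.3,187.7) to (178.3,280.7).

Run:
```python
from h import *
np.set_printoptions(precision=4,suppress=True)
for n,u,v,z in [('spk',399.2,218.2,.015),('s1',388,221,.015),('s2',410,215,.015),('FL',205,181.7,.115),('FR',291.7,176,.115),('BL',202.7,97.3,.115),('BR',285,94,.115),('tfL',221.7,245,.074),('tfR',285,239.3,.074),('hinge',202.3,187.7,.117),('free',178.3,280.7,.117),('freein',183.5,282,.117),('ptTL',363,152,.015),('ptTR',438,148,.015),('ptBL',374,281,.015),('ptBR',452,276,.015)]: print(n,w('top0',u,v,z))
# side: speaker body centre crop (675,120)/5
print(w('side0',270+(675-400)/5,290+119/5,.0135))
print('side', w('side0',270+(650-400)/5,290+70/5,.015), w('side0',270+(695-400)/5,290+170/5,.015))
```

```text
spk [ 0.5076 -0.269   0.015 ]
s1 [ 0.5026 -0.2433  0.015 ]
s2 [ 0.5136 -0.2939  0.015 ]
FL [0.5861 0.1444 0.115 ]
FR [ 0.5886 -0.0355  0.115 ]
BL [0.7775 0.1498 0.115 ]
BR [ 0.7753 -0.0288  0.115 ]
tfL [0.4587 0.1186 0.074 ]
tfR [ 0.4636 -0.0141  0.074 ]
hinge [0.5729 0.1494 0.117 ]
free [0.3857 0.1958 0.117 ]
freein [0.3826 0.1856 0.117 ]
ptTL [ 0.6691 -0.2002  0.015 ]
ptTR [ 0.6693 -0.3755  0.015 ]
ptBL [ 0.3715 -0.2007  0.015 ]
ptBR [ 0.3732 -0.3712  0.015 ]
[ 0.5105 -0.2714  0.0135]
side [ 0.5022 -0.248   0.015 ] [ 0.5165 -0.2973  0.015 ]
```

Run:
```python
from h import *
np.set_printoptions(precision=3,suppress=True)
def ray(f,u,v):
    a=w(f,u,v,0);b=w(f,u,v,.5);return a,(b-a)/np.linalg.norm(b-a)
for t,s in [((535,228),(275,385)),((535,228),(265,290)),((600,205),(250,150)),((635,192),(240,10)),((60,234),(313,125))]:
    a,d=ray('top0',*t);b,e=ray('side0',*s)
    k=np.linalg.lstsq(np.c_[d,-e],b-a,rcond=None)[0];print(t,s,a+k[0]*d,b+k[1]*e)
a=cv2.imread('pics/top0.png');b=cv2.imread('pics/side0.png')
c=np.zeros((560,780,3),np.uint8);c[:450,:480]=cv2.resize(a[150:300,480:640],(480,450));c[:560,480:]=cv2.resize(b[120:400,200:350],(300,560))
cv2.imwrite('pics/c3.png',c)
```

```text
(535, 228) (275, 385) [ 0.448 -0.505  0.145] [ 0.438 -0.507  0.144]
(535, 228) (265, 290) [ 0.429 -0.45   0.257] [ 0.432 -0.449  0.258]
(600, 205) (250, 150) [ 0.423 -0.443  0.451] [ 0.433 -0.441  0.452]
(635, 192) (240, 10) [ 0.409 -0.4    0.577] [ 0.433 -0.396  0.58 ]
(60, 234) (313, 125) [0.511 0.487 0.024] [0.507 0.486 0.023]
```

View pics/c3.png

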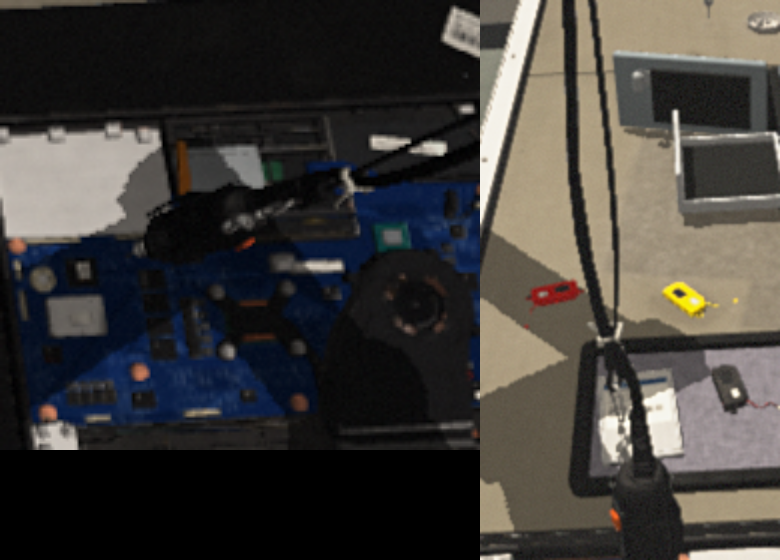

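Run:
```python
from h import *
np.set_printoptions(precision=3,suppress=True)
def ray(f,u,v):
    a=w(f,u,v,0);b=w(f,u,v,.5);return a,(b-a)/np.linalg.norm(b-a)
for t,s in [((561.7,230),(267.5,377.5)),((595,211),(264,287.5))]:
    a,d=ray('top0',*t);b,e=ray('side0',*s)
    k=np.linalg.lstsq(np.c_[d,-e],b-a,rcond=None)[0];print(t,s,a+k[0]*d,b+k[1]*e)
```

```text
(561.7, 230) (267.5, 377.5) [ 0.434 -0.53   0.192] [ 0.433 -0.53   0.192]
(595, 211) (264, 287.5) [ 0.44  -0.514  0.326] [ 0.44  -0.514  0.326]
```

The hanging tool sits at about (0.435,-0.53) from z≈0.13 up, so I'll go round it on the inside.

Request:
{"name": "move_arm", "arguments": {"targets": "0.3 1 0 -0.9;0.3 1 0 -0.9;0.3 1 0 -0.9;0.3 1 0 -0.9;0.3 1 0 -0.9;0.3 1 0 -0.9;0.3 1 0 -0.9;0.3 1 0 -0.9;0.3 1 0 -0.9;0.3 1 0 -0.9", "gripper": 50}}

```text
time_s: 0.93
tcp_pos: [0.2439, -0.3503, 0.1891]
ee_rot: [[-0.87, 0.493, -0.0], [0.493, 0.87, 0.001], [0.001, 0.0, -1.0]]
wrist_force: [0.5, 0.4, -0.2]
gripper_width: 0.575
gripper_force: 0.0
```

Request:
{"name": "move_arm", "arguments": {"targets": "1 0.3 -0.3 -0.9;1 0.3 -0.3 -0.9;1 0.3 -0.3 -0.9;1 0.3 -0.3 -0.9;1 0.3 -0.3 -0.9;1 0.3 -0.3 -0.9;1 0.3 -0.3 -0.9;1 0.3 -0.3 -0.9;1 0.3 -0.3 -0.9;1 0.3 -0.3 -0.9"}}

```text
time_s: 1.77
tcp_pos: [0.4948, -0.276, 0.1136]
ee_rot: [[-0.267, 0.964, -0.001], [0.964, 0.267, 0.0], [0.001, -0.001, -1.0]]
wrist_force: [-0.5, -0.5, 1.1]
gripper_width: 0.578
gripper_force: 0.0
```

Run:
```python
from h import *
cap('wrist','w1');s=sense();print(s['time_s'],s['tcp_pos'],s['ee_rot'],s['joints'],s['wrist_force'])
print(px('w1',[.509,-.27,.017]),px('w1',[.503,-.246,.017]),px('w1',[.515,-.294,.017]))
```

```text
{'image': 0, 'fx': 287.9892287140163, 'fy': 287.9892287140163, 'cx': 322.7435587015976, 'cy': 192.95286781788008, 'hand_eye': array([[-6.57831412e-04,  9.64641852e-01,  2.63563396e-01,
         7.18609823e-02],
       [ 9.99999743e-01,  7.09508538e-04, -1.00888014e-04,
         9.81491374e-04],
       [-2.84321281e-04,  2.63563262e-01, -9.64642071e-01,
        -1.95917538e-01],
       [ 0.00000000e+00,  0.00000000e+00,  0.00000000e+00,
         1.00000000e+00]])}
1.8167 [ 0.49868826 -0.27518653  0.11190788] [[-2.66216445e-01  9.63913272e-01  8.71443174e-05]
 [ 9.63913276e-01  2.66216446e-01 -5.89869812e-06]
 [-2.88850839e-05  8.24292340e-05 -9.99999996e-01]] [-1.25977120e+01  2.05668643e+01 -1.37870211e+01 -9.19616309e-04
 -5.56411680e+01 -1.51962522e+02] [ 4.07788926 -1.02721909  0.0151652 ]
(np.float64(336.4547774422347), np.float64(183.70940287633013)) (np.float64(337.34858141009573), np.float64(160.1374081514232)) (np.float64(335.59883369467343), np.float64(206.2829226052858))
```

View pics/w1.png

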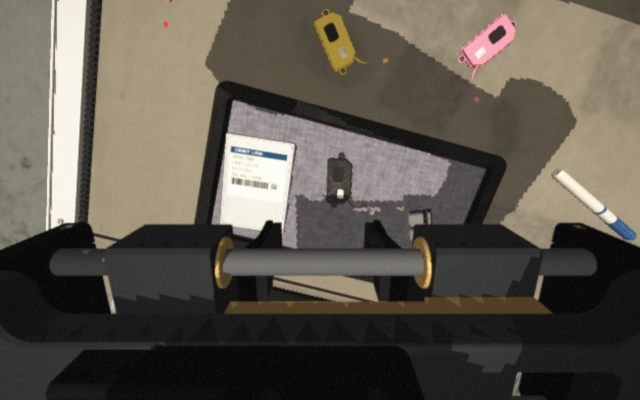

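The wrist view shows the speaker's body at (328–353,160–206), centred near (340,183) and aligned with the tool. The drive's edge is at u≈295, so I'll open to 38 mm only.

Request:
{"name": "move_arm", "arguments": {"targets": "0.34 0.14 -0.3 0;0.34 0.14 -0.5 0;0 0 -0.6 0;0 0 -0.6 0;0 0 -0.6 0;0 0 -0.4 0;0 0 0 0", "gripper": 38}}

```text
time_s: 2.4
tcp_pos: [0.5086, -0.2692, 0.0366]
ee_rot: [[-0.27, 0.963, -0.005], [0.963, 0.27, 0.002], [0.003, -0.005, -1.0]]
wrist_force: [-0.1, 0.1, -0.0]
gripper_width: 0.437
gripper_force: 0.0
```

Run:
```python
from h import *
c=cap('wrist','w2');s=sense();print(s['time_s'],s['tcp_pos'],s['wrist_force'],s['gripper_width'])
for z in(.008,.017):print(px('w2',[.511,-.27,z]),px('w2',[*s['tcp_pos'][:2],z]))
cv2.imwrite('pics/w2c.png',cv2.resize(c['image'][120:320,220:460],None,fx=3,fy=3))
```

```text
{'image': 0, 'fx': 287.9892287140163, 'fy': 287.9892287140163, 'cx': 322.7435587015976, 'cy': 192.95286781788008, 'hand_eye': array([[-6.58363439e-04,  9.64642305e-01,  2.63561740e-01,
         7.18595718e-02],
       [ 9.99999743e-01,  7.10203683e-04, -1.01415509e-04,
         9.78766984e-04],
       [-2.85012209e-04,  2.63561605e-01, -9.64642524e-01,
        -1.95921528e-01],
       [ 0.00000000e+00,  0.00000000e+00,  0.00000000e+00,
         1.00000000e+00]])}
2.45 [ 0.50970456 -0.26956909  0.0380949 ] [-0.07568778 -0.22333173  1.47180655] 0.4383595866221007
(np.float64(324.28839397826505), np.float64(207.16948895249072)) (np.float64(322.9068975944032), np.float64(206.2787162968016))
(np.float64(324.29600637941707), np.float64(210.68454697621746)) (np.float64(322.86163610134565), np.float64(209.76268113533666))
```

View pics/w2c.png

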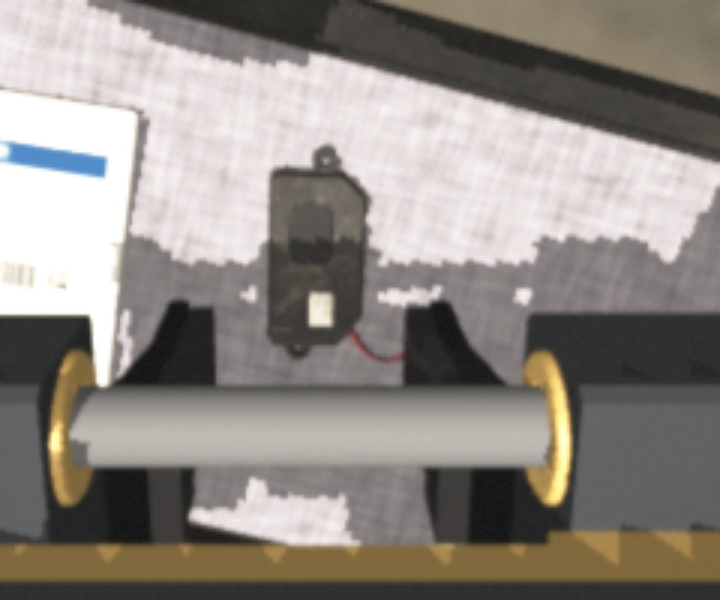

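The speaker's centre is at (326,206), against the TCP axis at about (323,208). I'll correct by 2–3 mm, descend and grip.

Request:
{"name": "move_arm", "arguments": {"targets": "0.08 0.1 -0.3 0;0 0 -0.4 0;0 0 -0.3 0;0 0 -0.18 0;0 0 0 0;0 0 0 0"}}

```text
time_s: 2.95
tcp_pos: [0.5129, -0.2672, 0.0096]
ee_rot: [[-0.271, 0.963, -0.001], [0.963, 0.271, 0.0], [0.0, -0.001, -1.0]]
wrist_force: [0.1, 0.3, 0.1]
gripper_width: 0.435
gripper_force: 0.0
```

Request:
{"name": "move_arm", "arguments": {"targets": "0 0 0 0;0 0 0 0;0 0 0 0;0 0 0 0;0 0 0 0;0 0 0 0", "gripper": 10}}

```text
time_s: 3.45
tcp_pos: [0.5131, -0.2672, 0.0101]
ee_rot: [[-0.27, 0.963, 0.0], [0.963, 0.27, -0.0], [-0.0, 0.0, -1.0]]
wrist_force: [0.7, 0.0, -0.1]
gripper_width: 0.134
gripper_force: 0.0
```

Run:
```python
from h import *
c=cap('wrist','w3');s=sense();print(s['time_s'],s['tcp_pos'],s['wrist_force'],s['gripper_width'],s['gripper_force'])
cv2.imwrite('pics/w3c.png',cv2.resize(c['image'][120:320,220:460],None,fx=3,fy=3))
```

```text
{'image': 0, 'fx': 287.9892287140163, 'fy': 287.9892287140163, 'cx': 322.7435587015976, 'cy': 192.95286781788008, 'hand_eye': array([[-6.57699454e-04,  9.64641378e-01,  2.63565132e-01,
         7.18567332e-02],
       [ 9.99999744e-01,  7.08926434e-04, -9.92562515e-05,
         9.82073586e-04],
       [-2.82594976e-04,  2.63564999e-01, -9.64641597e-01,
        -1.95916439e-01],
       [ 0.00000000e+00,  0.00000000e+00,  0.00000000e+00,
         1.00000000e+00]])}
3.5 [ 0.51305699 -0.26718512  0.01005387] [ 0.49544891 -0.69496755  0.14192736] 0.12775900941010057 0.0
```

View pics/w3c.png

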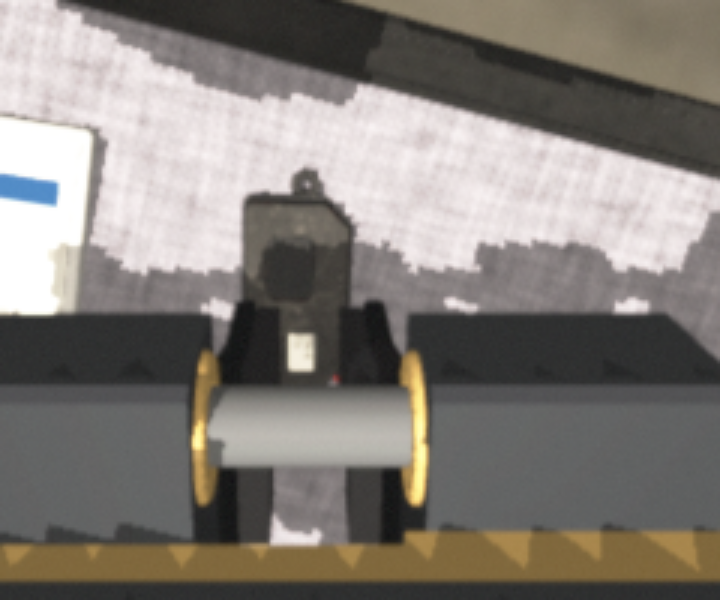

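The picture shows the speaker still centred at about (297,290) in the crop, with the fingers closed over it at 11 mm and no grip force. The tips seem to be above it, so I'll open and feel for the height.

Request:
{"name": "move_arm", "arguments": {"targets": "0 0 0 0;0 0 0 0;0 0 0 0;0 0 0 0;0 0 0 0;0 0 -0.06 0;0 0 0 0", "gripper": 38}}

```text
time_s: 4.08
tcp_pos: [0.5128, -0.2671, 0.0082]
ee_rot: [[-0.27, 0.963, -0.0], [0.963, 0.27, 0.0], [0.0, -0.0, -1.0]]
wrist_force: [-0.6, 0.3, -0.0]
gripper_width: 0.428
gripper_force: 0.0
```

Request:
{"name": "move_arm", "arguments": {"targets": "0 0 -0.04 0;0 0 0 0"}}

```text
time_s: 4.25
tcp_pos: [0.5129, -0.2671, 0.0072]
ee_rot: [[-0.27, 0.963, -0.0], [0.963, 0.27, 0.0], [0.0, -0.0, -1.0]]
wrist_force: [-0.1, -0.8, 0.4]
gripper_width: 0.436
gripper_force: 0.0
```

Request:
{"name": "move_arm", "arguments": {"targets": "0 0 -0.04 0;0 0 0 0"}}

```text
time_s: 4.42
tcp_pos: [0.5129, -0.2671, 0.0063]
ee_rot: [[-0.27, 0.963, -0.0], [0.963, 0.27, 0.0], [0.0, -0.0, -1.0]]
wrist_force: [-0.0, -0.4, -0.5]
gripper_width: 0.438
gripper_force: 0.0
```

Request:
{"name": "move_arm", "arguments": {"targets": "0 0 -0.08 0;0 0 0 0"}}

```text
time_s: 4.58
tcp_pos: [0.5128, -0.2671, 0.0041]
ee_rot: [[-0.27, 0.963, -0.001], [0.963, 0.27, 0.0], [0.0, -0.0, -1.0]]
wrist_force: [-0.4, -0.2, 0.1]
gripper_width: 0.436
gripper_force: 0.0
```

Request:
{"name": "move_arm", "arguments": {"targets": "0 0 -0.08 0;0 0 0 0"}}

```text
time_s: 4.75
tcp_pos: [0.5127, -0.2671, 0.0021]
ee_rot: [[-0.27, 0.963, -0.001], [0.963, 0.27, 0.0], [0.0, -0.001, -1.0]]
wrist_force: [-0.3, -0.2, -0.1]
gripper_width: 0.438
gripper_force: 0.0
```

Request:
{"name": "move_arm", "arguments": {"targets": "0 0 -0.08 0;0 0 0 0"}}

```text
time_s: 4.92
tcp_pos: [0.5128, -0.2671, 0.0001]
ee_rot: [[-0.27, 0.963, -0.001], [0.963, 0.27, 0.0], [0.0, -0.0, -1.0]]
wrist_force: [-0.3, 0.6, -1.1]
gripper_width: 0.435
gripper_force: 0.0
```

Request:
{"name": "move_arm", "arguments": {"targets": "0 0 0 0;0 0 0 0;0 0 0 0;0 0 0 0", "gripper": 20}}

```text
time_s: 5.25
tcp_pos: [0.5131, -0.2672, 0.0005]
ee_rot: [[-0.27, 0.963, 0.0], [0.963, 0.27, -0.0], [-0.0, 0.0, -1.0]]
wrist_force: [0.1, -0.4, 0.2]
gripper_width: 0.255
gripper_force: 0.0
```

Request:
{"name": "move_arm", "arguments": {"targets": "0 0 0 0;0 0 0 0;0 0 0 0"}}

```text
time_s: 5.5
tcp_pos: [0.513, -0.2672, 0.0005]
ee_rot: [[-0.27, 0.963, 0.0], [0.963, 0.27, -0.0], [-0.0, 0.0, -1.0]]
wrist_force: [-0.2, 0.5, 0.6]
gripper_width: 0.235
gripper_force: 0.0
```

Request:
{"name": "move_arm", "arguments": {"targets": "0 0 0 0;0 0 0 0;0 0 0 0;0 0 0 0;0 0 -0.1 0;0 0 -0.1 0;0 0 0 0", "gripper": 40}}

```text
time_s: 6.08
tcp_pos: [0.5125, -0.267, -0.0052]
ee_rot: [[-0.27, 0.963, -0.001], [0.963, 0.27, 0.0], [0.001, -0.001, -1.0]]
wrist_force: [-0.7, -0.2, -0.7]
gripper_width: 0.457
gripper_force: 0.0
```

Request:
{"name": "move_arm", "arguments": {"targets": "0 0 -0.08 0;0 0 0 0"}}

```text
time_s: 6.25
tcp_pos: [0.5127, -0.2671, -0.007]
ee_rot: [[-0.27, 0.963, -0.001], [0.963, 0.27, 0.0], [0.0, -0.001, -1.0]]
wrist_force: [-0.5, -0.7, 0.4]
gripper_width: 0.456
gripper_force: 0.0
```

Request:
{"name": "move_arm", "arguments": {"targets": "0 0 -0.08 0;0 0 0 0"}}

```text
time_s: 6.42
tcp_pos: [0.5128, -0.2671, -0.0089]
ee_rot: [[-0.27, 0.963, -0.001], [0.963, 0.27, 0.0], [0.0, -0.0, -1.0]]
wrist_force: [-0.1, -0.7, 0.2]
gripper_width: 0.457
gripper_force: 0.0
```

Request:
{"name": "move_arm", "arguments": {"targets": "0 0 -0.08 0;0 0 0 0"}}

```text
time_s: 6.58
tcp_pos: [0.5128, -0.2671, -0.0109]
ee_rot: [[-0.27, 0.963, -0.001], [0.963, 0.27, 0.0], [0.0, -0.0, -1.0]]
wrist_force: [-0.3, -0.3, 0.2]
gripper_width: 0.459
gripper_force: 0.0
```

Run:
```python
from h import *
a=cap('wrist','w4')['image'];b=cap('side','s4')['image'];s=sense();p=s['tcp_pos'];print(p,s['joints'])
for z in(-.011,.008,.03):print(z,px('s4',[p[0],p[1],z]),px('w4',[p[0],p[1],z]))
c=np.zeros((600,800,3),np.uint8)
c[:600,:400]=cv2.resize(a[150:300,272:372],(400,600));c[:400,400:]=cv2.resize(b[240:340,275:375],(400,400))
cv2.imwrite('pics/c4.png',c)
```

```text
{'image': 0, 'fx': 287.9892287140163, 'fy': 287.9892287140163, 'cx': 322.7435587015976, 'cy': 192.95286781788008, 'hand_eye': array([[-6.57791246e-04,  9.64641503e-01,  2.63564677e-01,
         7.18571146e-02],
       [ 9.99999744e-01,  7.09099769e-04, -9.95428891e-05,
         9.81633094e-04],
       [-2.82916853e-04,  2.63564543e-01, -9.64641722e-01,
        -1.95917121e-01],
       [ 0.00000000e+00,  0.00000000e+00,  0.00000000e+00,
         1.00000000e+00]])}
{'image': 0, 'fx': 495.10509935885227, 'fy': 495.10509935885227, 'cx': 321.26569032284834, 'cy': 206.8316642410978, 'world_from_camera': array([[ 0.99905083,  0.03984577, -0.01759963,  0.49546391],
       [-0.03748049,  0.58046197, -0.81342431, -0.89606345],
       [-0.02219561,  0.81331188,  0.58140445,  0.70135803],
       [ 0.        ,  0.        ,  0.        ,  1.        ]])}
[ 0.51293201 -0.26719743 -0.01065698] [-1.14756204e+01  2.99813672e+01 -1.95749183e+01  2.00155464e-03
 -4.04571636e+01 -1.52836579e+02]
-0.011 (np.float64(326.44794779162396), np.float64(321.0576495345903)) (np.float64(321.5435241812946), np.float64(217.5327662642331))
0.008 (np.float64(326.28231582981556), np.float64(314.0748552576023)) (np.float64(321.42258740185326), np.float64(227.5002992399428))
0.03 (np.float64(326.0854640474326), np.float64(305.7758803228696)) (np.float64(321.24968401773083), np.float64(241.75088695043223))
```

View pics/c4.png

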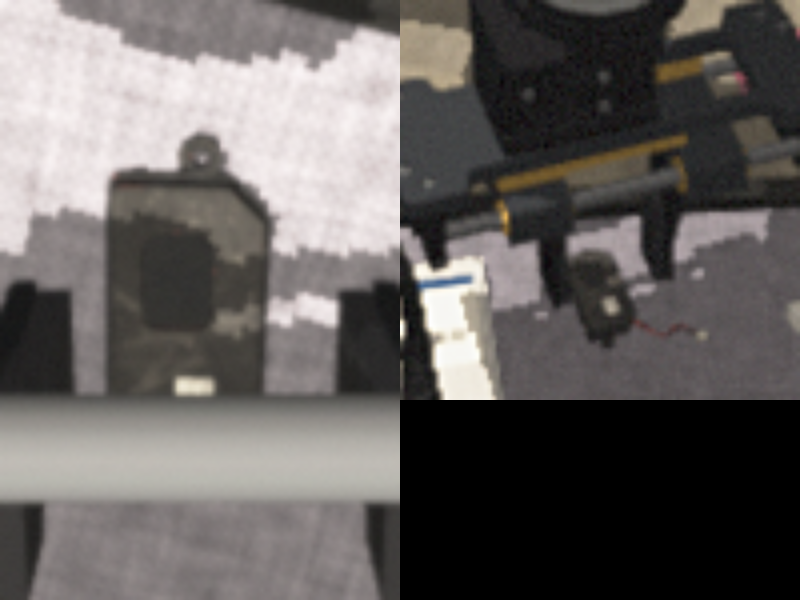

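In the side crop the finger tips sit at about side pixels (315,316) and (340,309.5), which puts them at z≈0.010. So the real tips are about 20 mm behind the reported TCP. They now straddle the speaker, so I'll grip here.

Request:
{"name": "move_arm", "arguments": {"targets": "0 0 0 0;0 0 0 0;0 0 0 0;0 0 0 0;0 0 0 0;0 0 0 0", "gripper": 10}}

```text
time_s: 7.18
tcp_pos: [0.513, -0.2672, -0.0105]
ee_rot: [[-0.27, 0.963, 0.0], [0.963, 0.27, 0.0], [-0.0, 0.0, -1.0]]
wrist_force: [-0.4, 0.5, -0.2]
gripper_width: 0.143
gripper_force: 0.0
```

Request:
{"name": "move_arm", "arguments": {"targets": "0 0 0 0;0 0 0 0;0 0 0 0;0 0 0 0;0 0 -0.12 0;0 0 0 0", "gripper": 40}}

```text
time_s: 7.68
tcp_pos: [0.5126, -0.2671, -0.0141]
ee_rot: [[-0.27, 0.963, -0.001], [0.963, 0.27, 0.0], [0.001, -0.001, -1.0]]
wrist_force: [0.5, 1.4, -0.1]
gripper_width: 0.441
gripper_force: 0.0
```

Request:
{"name": "move_arm", "arguments": {"targets": "0 0 -0.08 0;0 0 0 0"}}

```text
time_s: 7.85
tcp_pos: [0.5127, -0.2671, -0.016]
ee_rot: [[-0.27, 0.963, -0.001], [0.963, 0.27, 0.0], [0.0, -0.001, -1.0]]
wrist_force: [-0.1, 0.4, 0.3]
gripper_width: 0.453
gripper_force: 0.0
```

Request:
{"name": "move_arm", "arguments": {"targets": "0 0 -0.08 0;0 0 0 0"}}

```text
time_s: 8.02
tcp_pos: [0.5128, -0.2671, -0.0179]
ee_rot: [[-0.27, 0.963, -0.001], [0.963, 0.27, 0.0], [0.0, -0.001, -1.0]]
wrist_force: [0.1, -0.2, -0.3]
gripper_width: 0.455
gripper_force: 0.0
```

Request:
{"name": "move_arm", "arguments": {"targets": "0 0 -0.08 0;0 0 0 0"}}

```text
time_s: 8.18
tcp_pos: [0.5128, -0.2671, -0.0199]
ee_rot: [[-0.27, 0.963, -0.0], [0.963, 0.27, 0.0], [0.0, -0.0, -1.0]]
wrist_force: [-0.6, 0.5, 0.5]
gripper_width: 0.461
gripper_force: 0.0
```

Request:
{"name": "move_arm", "arguments": {"targets": "0 0 -0.06 0;0 0 0 0"}}

```text
time_s: 8.35
tcp_pos: [0.5129, -0.2671, -0.0213]
ee_rot: [[-0.27, 0.963, -0.0], [0.963, 0.27, 0.0], [0.0, -0.0, -1.0]]
wrist_force: [-0.3, -0.5, -0.9]
gripper_width: 0.461
gripper_force: 0.0
```

Request:
{"name": "move_arm", "arguments": {"targets": "0 0 -0.06 0;0 0 0 0"}}

```text
time_s: 8.52
tcp_pos: [0.5129, -0.2671, -0.0228]
ee_rot: [[-0.27, 0.963, -0.0], [0.963, 0.27, 0.0], [0.0, -0.0, -1.0]]
wrist_force: [-0.0, -0.4, 0.2]
gripper_width: 0.46
gripper_force: 0.0
```

Request:
{"name": "move_arm", "arguments": {"targets": "0 0 -0.06 0;0 0 0 0"}}

```text
time_s: 8.68
tcp_pos: [0.5129, -0.2671, -0.0243]
ee_rot: [[-0.27, 0.963, -0.0], [0.963, 0.27, 0.0], [0.0, -0.0, -1.0]]
wrist_force: [0.5, -0.0, -0.3]
gripper_width: 0.46
gripper_force: 0.0
```

Request:
{"name": "move_arm", "arguments": {"targets": "0 0 0 0;0 0 0 0;0 0 0 0;0 0 0 0;0 0 0 0;0 0 0 0", "gripper": 10}}

```text
time_s: 9.18
tcp_pos: [0.513, -0.2672, -0.024]
ee_rot: [[-0.27, 0.963, -0.0], [0.963, 0.27, 0.0], [0.0, -0.0, -1.0]]
wrist_force: [-0.3, 0.0, -0.6]
gripper_width: 0.271
gripper_force: 30.0
```

Gripped at 23.6 mm with 30 N, but the overlap is unknown. I'll open again and find the mat, for a secure hold and a true tip offset.

Request:
{"name": "move_arm", "arguments": {"targets": "0 0 0 0;0 0 0 0;0 0 0 0;0 0 0 0;0 0 -0.06 0;0 0 0 0", "gripper": 36}}

```text
time_s: 9.68
tcp_pos: [0.5135, -0.2673, -0.0246]
ee_rot: [[-0.271, 0.963, 0.001], [0.963, 0.271, -0.0], [-0.001, 0.001, -1.0]]
wrist_force: [-0.6, 1.9, 4.7]
gripper_width: 0.41
gripper_force: 2.7
```

Request:
{"name": "move_arm", "arguments": {"targets": "0 0 -0.06 0;0 0 0 0"}}

```text
time_s: 9.85
tcp_pos: [0.5135, -0.2673, -0.0247]
ee_rot: [[-0.271, 0.962, 0.001], [0.962, 0.271, -0.001], [-0.001, 0.001, -1.0]]
wrist_force: [-4.0, 2.5, 14.2]
gripper_width: 0.412
gripper_force: 6.8
```

Request:
{"name": "move_arm", "arguments": {"targets": "0 0 -0.06 0;0 0 0 0"}}

```text
time_s: 10.02
tcp_pos: [0.5135, -0.2673, -0.0248]
ee_rot: [[-0.272, 0.962, 0.001], [0.962, 0.272, -0.001], [-0.001, 0.001, -1.0]]
wrist_force: [-5.4, 4.1, 21.3]
gripper_width: 0.412
gripper_force: 11.0
```

Mat contact comes at reported z=-0.0245, so the true tips are 32.5 mm above the reported TCP. The first grip level was right, so I'll back off, grip and lift.

Request:
{"name": "move_arm", "arguments": {"targets": "0 0 0.2 0;0 0 0 0;0 0 0 0;0 0 0 0;0 0 0 0;0 0 0 0", "gripper": 10}}

```text
time_s: 10.52
tcp_pos: [0.5134, -0.2672, -0.0233]
ee_rot: [[-0.271, 0.963, 0.0], [0.963, 0.271, -0.0], [-0.0, 0.0, -1.0]]
wrist_force: [-1.0, 1.1, 6.8]
gripper_width: 0.271
gripper_force: 30.2
```

Request:
{"name": "move_arm", "arguments": {"targets": "0 0 0.3 0;0 0 0.6 0;0 0 0.8 0;0 0 0.8 0;0 0 0.8 0;0 0 0.5 0;0 0 0 0"}}

```text
time_s: 11.1
tcp_pos: [0.5148, -0.2679, 0.0742]
ee_rot: [[-0.271, 0.963, 0.005], [0.963, 0.271, -0.002], [-0.003, 0.005, -1.0]]
wrist_force: [0.8, 0.1, 0.1]
gripper_width: 0.272
gripper_force: 29.9
```

Request:
{"name": "move_arm", "arguments": {"targets": "0 0.5 0 0.8;0 0.8 0 1;0 0.8 0 1;0 0.8 0 1;0 0.8 0 1;0 0.8 0 1;0 0.8 0 1;0 0.8 0 1;0 0.8 0 1;0 0.8 0 1"}}

```text
time_s: 11.93
tcp_pos: [0.5119, -0.0738, 0.07]
ee_rot: [[-0.906, 0.424, -0.003], [0.424, 0.906, -0.0], [0.002, -0.001, -1.0]]
wrist_force: [0.7, -0.4, -1.1]
gripper_width: 0.274
gripper_force: 29.9
```

Request:
{"name": "move_arm", "arguments": {"targets": "0 0.8 0 1;0 0.8 0 1;0 0.8 0 1;0 0.8 0 1;0 0.8 0 1;0 0.4 0 0.4;-0.2 0.2 0 0;0 0 0 0;0 0 0 0"}}

```text
time_s: 12.68
tcp_pos: [0.5072, 0.0398, 0.071]
ee_rot: [[-1.0, -0.028, -0.001], [-0.028, 1.0, -0.0], [0.001, -0.0, -1.0]]
wrist_force: [0.3, -1.3, -1.0]
gripper_width: 0.275
gripper_force: 29.9
```

Run:
```python
from h import *
a=cap('top','t5')['image'];b=cap('side','s5')['image'];e=cap('wrist','w5')['image'];s=sense();p=s['tcp_pos'];print(p,s['ee_rot'],s['joints'],s['gripper_width'])
for x in (.468,.582):
  for y in(-.007,.115): print(x,y,px('s5',[x,y,.025]),px('w5',[x,y,.025]))
c=np.zeros((600,800,3),np.uint8)
c[:400,:480]=cv2.resize(e[:,80:560],(480,400));c[400:,:250]=cv2.resize(a[160:260,170:295],(250,200));c[:400,480:]=cv2.resize(b[130:255,260:360],(320,400))
cv2.imwrite('pics/c5.png',c)
```

```text
{'image': 0, 'fx': 462.4445100619959, 'fy': 462.4445100619959, 'cx': 312.2083239390271, 'cy': 203.1632818865584, 'world_from_camera': array([[-0.05281762,  0.96968395, -0.23858614,  0.30279333],
       [-0.99858703, -0.05268718,  0.00692862, -0.06837029],
       [-0.00585185,  0.23861497,  0.97109662,  1.03314944],
       [ 0.        ,  0.        ,  0.        ,  1.        ]])}
{'image': 0, 'fx': 495.10509935885227, 'fy': 495.10509935885227, 'cx': 321.26569032284834, 'cy': 206.8316642410978, 'world_from_camera': array([[ 0.99905083,  0.03984577, -0.01759963,  0.49546391],
       [-0.03748049,  0.58046197, -0.81342431, -0.89606345],
       [-0.02219561,  0.81331188,  0.58140445,  0.70135803],
       [ 0.        ,  0.        ,  0.        ,  1.        ]])}
{'image': 0, 'fx': 287.9892287140163, 'fy': 287.9892287140163, 'cx': 322.7435587015976, 'cy': 192.95286781788008, 'hand_eye': array([[-6.58005943e-04,  9.64633238e-01,  2.63594921e-01,
         7.09327248e-02],
       [ 9.99999754e-01,  5.70950847e-04,  4.06865264e-04,
         2.03237731e-04],
       [ 2.41976014e-04,  2.63595124e-01,
[... 300 characters left out ...]
5 -9.99999982e-01]] [ 2.27289235e+01  1.80033072e+01 -2.48538732e+01  2.07140591e-04
 -4.71535660e+01 -1.11142246e+02] 0.27137845959311374
0.468 -0.007 (np.float64(300.9687521912382), np.float64(222.4118183027898)) (np.float64(268.52471726432464), np.float64(151.26329634176295))
0.468 0.115 (np.float64(300.7632638601299), np.float64(192.2864487232488)) (np.float64(413.5972494606989), np.float64(155.20315064239202))
0.582 -0.007 (np.float64(351.44445583617943), np.float64(220.37215544406578)) (np.float64(271.242369324375), np.float64(272.4508084872076))
0.582 0.115 (np.float64(347.12399137899706), np.float64(190.46273826428353)) (np.float64(400.33262526812064), np.float64(275.59230876560696))
```

Request:
{"name": "move_arm", "arguments": {"targets": "0 0 -0.3 0;0 0 -0.6 0;0 0 -0.6 0;0 0 -0.6 0;0 0 -0.4 0;0 0 -0.2 0;0 0 -0.1 0;0 0 0 0"}}

```text
time_s: 13.5
tcp_pos: [0.508, 0.0401, 0.0011]
ee_rot: [[-1.0, -0.029, -0.001], [-0.029, 1.0, -0.0], [0.001, -0.0, -1.0]]
wrist_force: [0.4, 0.3, -0.4]
gripper_width: 0.272
gripper_force: 29.9
```

Request:
{"name": "move_arm", "arguments": {"targets": "0 0 -0.06 0;0 0 -0.06 0;0 0 0 0"}}

```text
time_s: 13.75
tcp_pos: [0.5083, 0.0404, -0.0012]
ee_rot: [[-1.0, -0.029, 0.001], [-0.029, 1.0, 0.0], [-0.001, 0.0, -1.0]]
wrist_force: [0.0, -0.0, -0.4]
gripper_width: 0.273
gripper_force: 29.9
```

Request:
{"name": "move_arm", "arguments": {"targets": "0 0 -0.06 0;0 0 0 0"}}

```text
time_s: 13.92
tcp_pos: [0.508, 0.0404, -0.003]
ee_rot: [[-1.0, -0.029, 0.0], [-0.029, 1.0, 0.0], [-0.0, 0.0, -1.0]]
wrist_force: [0.1, -0.5, -0.6]
gripper_width: 0.272
gripper_force: 29.9
```

Request:
{"name": "move_arm", "arguments": {"targets": "0 0 -0.05 0;0 0 0 0"}}

```text
time_s: 14.08
tcp_pos: [0.5079, 0.0403, -0.0044]
ee_rot: [[-1.0, -0.029, -0.0], [-0.029, 1.0, 0.0], [0.0, 0.0, -1.0]]
wrist_force: [-0.4, -0.1, -0.9]
gripper_width: 0.274
gripper_force: 29.9
```

Request:
{"name": "move_arm", "arguments": {"targets": "0 0 -0.05 0;0 0 0 0"}}

```text
time_s: 14.25
tcp_pos: [0.5079, 0.0403, -0.0057]
ee_rot: [[-1.0, -0.029, -0.0], [-0.029, 1.0, -0.0], [0.0, -0.0, -1.0]]
wrist_force: [-0.6, 0.1, -0.8]
gripper_width: 0.274
gripper_force: 29.9
```

Request:
{"name": "move_arm", "arguments": {"targets": "0 0 -0.04 0;0 0 0 0"}}

```text
time_s: 14.42
tcp_pos: [0.5082, 0.0403, -0.0063]
ee_rot: [[-1.0, -0.03, 0.0], [-0.03, 1.0, -0.0], [-0.0, -0.0, -1.0]]
wrist_force: [-0.5, 0.2, 1.9]
gripper_width: 0.27
gripper_force: 30.0
```

Request:
{"name": "move_arm", "arguments": {"targets": "0 0 -0.04 0;0 0 0 0"}}

```text
time_s: 14.58
tcp_pos: [0.509, 0.0404, -0.0063]
ee_rot: [[-1.0, -0.03, 0.002], [-0.03, 1.0, -0.0], [-0.002, -0.0, -1.0]]
wrist_force: [-1.9, -0.8, 8.0]
gripper_width: 0.274
gripper_force: 30.2
```

Contact with the tray floor. I'll ease up, release and lift.

Request:
{"name": "move_arm", "arguments": {"targets": "0 0 0.05 0;0 0 0 0;0 0 0 0;0 0 0 0;0 0 0 0", "gripper": 45}}

```text
time_s: 15.0
tcp_pos: [0.5078, 0.0403, -0.0066]
ee_rot: [[-1.0, -0.029, -0.001], [-0.029, 1.0, -0.0], [0.001, -0.0, -1.0]]
wrist_force: [-0.0, -0.9, -0.6]
gripper_width: 0.495
gripper_force: 0.0
```

Request:
{"name": "move_arm", "arguments": {"targets": "0 0 0.2 0;0 0 0.4 0;0 0 0.7 0;0 0 0.8 0;0 0 0.8 0;0 0 0.6 0;0 0 0 0"}}

```text
time_s: 15.58
tcp_pos: [0.5107, 0.0411, 0.0855]
ee_rot: [[-1.0, -0.03, 0.008], [-0.03, 1.0, 0.002], [-0.008, 0.002, -1.0]]
wrist_force: [0.4, 0.5, 0.4]
gripper_width: 0.514
gripper_force: 0.0
```

Request:
{"name": "move_arm", "arguments": {"targets": "-0.6 0 0 0;-0.8 0 0 0;-0.8 0 0 0;-0.6 0 0 0;0 0 0 0", "gripper": 0}}

```text
time_s: 16.0
tcp_pos: [0.4345, 0.0395, 0.0809]
ee_rot: [[-1.0, -0.029, -0.003], [-0.029, 1.0, -0.0], [0.003, -0.0, -1.0]]
wrist_force: [-1.1, 0.1, -1.0]
gripper_width: 0.224
gripper_force: 0.0
```

Run:
```python
from h import *
a=cap('top','t6')['image'];b=cap('side','s6')['image'];e=cap('wrist','w6')['image'];s=sense();p=s['tcp_pos'];print(p,s['joints'],s['gripper_width'])
for x in (.468,.508,.582):
  for y in(-.007,.04,.115): print(x,y,px('s6',[x,y,.025]),px('w6',[x,y,.025]))
c=np.zeros((600,800,3),np.uint8)
c[:400,:480]=cv2.resize(e[:,80:560],(480,400));c[400:,:250]=cv2.resize(a[160:260,170:295],(250,200));c[:400,480:]=cv2.resize(b[130:255,260:360],(320,400))
cv2.imwrite('pics/c6.png',c)
```

```text
{'image': 0, 'fx': 462.4445100619959, 'fy': 462.4445100619959, 'cx': 312.2083239390271, 'cy': 203.1632818865584, 'world_from_camera': array([[-0.05281762,  0.96968395, -0.23858614,  0.30279333],
       [-0.99858703, -0.05268718,  0.00692862, -0.06837029],
       [-0.00585185,  0.23861497,  0.97109662,  1.03314944],
       [ 0.        ,  0.        ,  0.        ,  1.        ]])}
{'image': 0, 'fx': 495.10509935885227, 'fy': 495.10509935885227, 'cx': 321.26569032284834, 'cy': 206.8316642410978, 'world_from_camera': array([[ 0.99905083,  0.03984577, -0.01759963,  0.49546391],
       [-0.03748049,  0.58046197, -0.81342431, -0.89606345],
       [-0.02219561,  0.81331188,  0.58140445,  0.70135803],
       [ 0.        ,  0.        ,  0.        ,  1.        ]])}
{'image': 0, 'fx': 287.9892287140163, 'fy': 287.9892287140163, 'cx': 322.7435587015976, 'cy': 192.95286781788008, 'hand_eye': array([[-6.57551092e-04,  9.64633332e-01,  2.63594579e-01,
         7.09313532e-02],
       [ 9.99999754e-01,  5.70052156e-04,  4.08428807e-04,
         2.01110477e-04],
       [ 2.43721384e-04,  2.63594782e-01,
[... 841 characters left out ...]

0.508 0.04 (np.float64(318.02990416189175), np.float64(209.50735564093833)) (np.float64(320.1259925710613), np.float64(263.97935373511234))
0.508 0.115 (np.float64(317.0476098493775), np.float64(191.64586489966854)) (np.float64(396.9026272719824), np.float64(266.0250367630583))
0.582 -0.007 (np.float64(351.44445583617943), np.float64(220.37215544406578)) (np.float64(273.0685718179983), np.float64(326.6605330404859))
0.582 0.04 (np.float64(349.69218874879584), np.float64(208.24168015689332)) (np.float64(318.1972819939976), np.float64(327.7855622972575))
0.582 0.115 (np.float64(347.12399137899706), np.float64(190.46273826428353)) (np.float64(389.9852981983797), np.float64(329.57519063364356))
```

View pics/c6.png

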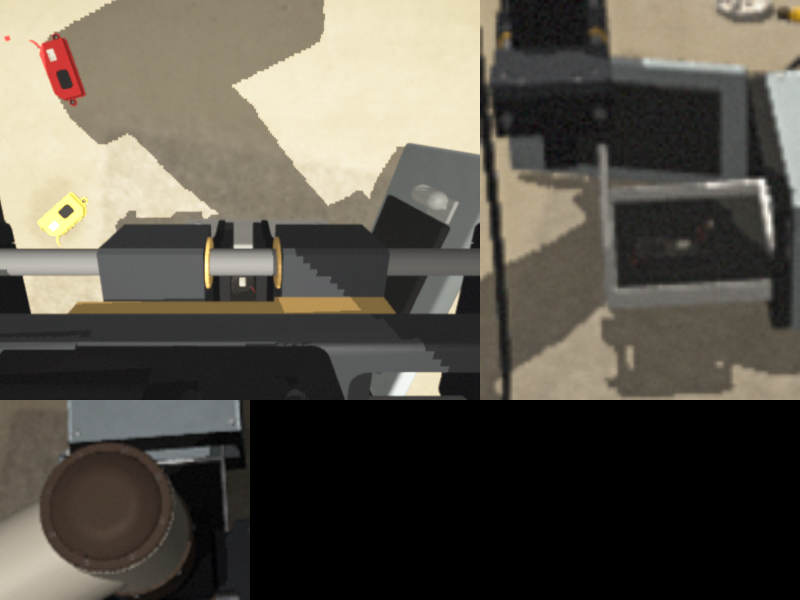

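Last picture: the speaker lies inside the tray, its white label at (683,243) in the crop. Next I'll push the tray home.

Request:
{"name": "move_arm", "arguments": {"targets": "-0.3 0.3 0 0;0 0.2 -0.3 0;0 0 -0.6 0;0 0 -0.7 0;0 0 -0.6 0;0.2 0 0 0;0.2 0 0 0;0.2 0 0 0;0.2 0 0 0;0.2 0 0 0"}}

```text
time_s: 16.98
tcp_pos: [0.456, 0.053, 0.0267]
ee_rot: [[-1.0, -0.029, 0.0], [-0.029, 1.0, 0.001], [-0.0, 0.001, -1.0]]
wrist_force: [-2.5, 2.5, 1.0]
gripper_width: 0.007
gripper_force: 1.2
```

Request:
{"name": "move_arm", "arguments": {"targets": "0.2 0 0 0;0.2 0 0 0;0.2 0 0 0;0.2 0 0 0;0.2 0 0 0;0.2 0.02 0 0;0.2 0.02 0 0;0.2 0.02 0 0;0.2 0.02 0 0;0.2 0.02 0 0"}}

```text
time_s: 17.82
tcp_pos: [0.5054, 0.0548, 0.0259]
ee_rot: [[-1.0, -0.029, -0.001], [-0.029, 1.0, -0.001], [0.001, -0.001, -1.0]]
wrist_force: [-1.7, -2.1, -0.4]
gripper_width: 0.005
gripper_force: 1.2
```

Request:
{"name": "move_arm", "arguments": {"targets": "0.2 0 0 0;0.2 0 0 0;0.2 0 0 0;0.2 0 0 0;0.2 0 0 0;0.2 0 0 0;0.2 0 0 0;0.2 0 0 0;0.2 0 0 0;0.2 0 0 0"}}

```text
time_s: 18.65
tcp_pos: [0.5563, 0.0556, 0.0263]
ee_rot: [[-1.0, -0.03, 0.001], [-0.03, 1.0, 0.0], [-0.001, 0.0, -1.0]]
wrist_force: [-2.3, 1.7, -0.5]
gripper_width: 0.007
gripper_force: 1.2
```

Request:
{"name": "move_arm", "arguments": {"targets": "0.2 0 0 0;0.15 0 0 0;0.1 0 0 0;0.1 0 0 0;0 0 0 0"}}

```text
time_s: 19.07
tcp_pos: [0.5704, 0.0554, 0.0265]
ee_rot: [[-1.0, -0.03, 0.002], [-0.03, 1.0, 0.0], [-0.002, 0.0, -1.0]]
wrist_force: [-0.9, 0.9, -0.4]
gripper_width: 0.01
gripper_force: 0.2
```

Request:
{"name": "move_arm", "arguments": {"targets": "0.06 0 0 0;0.06 0 0 0;0 0 0 0"}}

```text
time_s: 19.32
tcp_pos: [0.5728, 0.0553, 0.0265]
ee_rot: [[-1.0, -0.03, 0.001], [-0.03, 1.0, 0.0], [-0.001, 0.0, -1.0]]
wrist_force: [-1.6, 1.0, 0.6]
gripper_width: 0.006
gripper_force: 0.6
```

Request:
{"name": "move_arm", "arguments": {"targets": "0.06 0 0 0;0.06 0 0 0;0 0 0 0"}}

```text
time_s: 19.57
tcp_pos: [0.5757, 0.0553, 0.0264]
ee_rot: [[-1.0, -0.03, 0.001], [-0.03, 1.0, -0.0], [-0.001, -0.0, -1.0]]
wrist_force: [-2.0, 1.7, 0.8]
gripper_width: 0.01
gripper_force: 0.6
```

Request:
{"name": "move_arm", "arguments": {"targets": "0.06 0 0 0;0.06 0 0 0;0 0 0 0"}}

```text
time_s: 19.82
tcp_pos: [0.577, 0.055, 0.026]
ee_rot: [[-1.0, -0.029, -0.003], [-0.029, 1.0, -0.001], [0.003, -0.001, -1.0]]
wrist_force: [-5.1, 1.3, 4.3]
gripper_width: 0.007
gripper_force: 2.3
```

Request:
{"name": "move_arm", "arguments": {"targets": "0.06 0 0 0;0.04 0 0 0;0 0 0 0"}}

```text
time_s: 20.07
tcp_pos: [0.5769, 0.0547, 0.0258]
ee_rot: [[-1.0, -0.029, -0.008], [-0.029, 1.0, -0.001], [0.008, -0.001, -1.0]]
wrist_force: [-9.1, 2.8, 6.7]
gripper_width: 0.007
gripper_force: 4.8
```

The tray is home (force rises at x=0.577). Now I'll work out the door path.

Run:
```python
from h import *
s=sense();p=s['tcp_pos'];print(p)
y=np.radians(1.5);R=np.array([[np.cos(y),-np.sin(y)],[np.sin(y),np.cos(y)]])
F=np.array([.588,.055]) # front plane near centre
B=np.array([.6825,.0575]);B[0]=.588+.095
H=B+R@[-.107,.093];print('H',H)
q=None
for th in [1.95,1.8,1.7,1.6,1.5,1.4,1.3,1.2,1.1,1.0,.9,.8,.7,.6,.5,.4,.3,.25,.2,.15,.12,.1,.065,0]:
    h=.0095*abs(np.cos(th))+.015*abs(np.sin(th))
    c=H+R@(.155*np.array([-np.sin(th),-np.cos(th)])+(.006+h)*np.array([-np.cos(th),np.sin(th)]))
    print(th,c.round(4),None if q is None else ((c-q)/.025).round(2));q=c
```

```text
[0.57693001 0.05474686 0.02578867]
H [0.57360221 0.1476672 ]
1.95 [0.4363 0.2233] None
1.8 [0.4264 0.2012] [-0.4  -0.88]
1.7 [0.4217 0.1856] [-0.19 -0.63]
1.6 [0.4187 0.1694] [-0.12 -0.65]
1.5 [0.4172 0.1542] [-0.06 -0.61]
1.4 [0.4172 0.1393] [-0.  -0.6]
1.3 [0.4187 0.1243] [ 0.06 -0.6 ]
1.2 [0.4216 0.1093] [ 0.12 -0.6 ]
1.1 [0.4261 0.0946] [ 0.18 -0.59]
1.0 [0.4321 0.0802] [ 0.24 -0.58]
0.9 [0.4396 0.0663] [ 0.3  -0.55]
0.8 [0.4486 0.0531] [ 0.36 -0.53]
0.7 [0.459  0.0409] [ 0.42 -0.49]
0.6 [0.4707 0.0296] [ 0.47 -0.45]
0.5 [0.4837 0.0196] [ 0.52 -0.4 ]
0.4 [0.4978 0.0109] [ 0.56 -0.35]
0.3 [0.5129 0.0037] [ 0.6  -0.29]
0.25 [0.5208 0.0007] [ 0.31 -0.12]
0.2 [ 0.5288 -0.0018] [ 0.32 -0.1 ]
0.15 [ 0.537 -0.004] [ 0.33 -0.09]
0.12 [ 0.5419 -0.005 ] [ 0.2  -0.04]
0.1 [ 0.5453 -0.0057] [ 0.13 -0.02]
0.065 [ 0.5511 -0.0066] [ 0.24 -0.04]
0 [ 0.5622 -0.0077] [ 0.44 -0.04]
```

Request:
{"name": "move_arm", "arguments": {"targets": "-0.5 0 0 0;-1 0 0 0;-1 0 0.5 0;-1 0 1 0;-1 0 1 0;-0.5 0 0.9 0;0 0.6 0.4 0;0 1 0 0;0 1 0 0;0 1 0 0"}}

```text
time_s: 20.9
tcp_pos: [0.4568, 0.1466, 0.1223]
ee_rot: [[-1.0, -0.029, 0.003], [-0.029, 1.0, 0.002], [-0.004, 0.002, -1.0]]
wrist_force: [0.7, 0.6, 0.2]
gripper_width: 0.008
gripper_force: 0.0
```

Request:
{"name": "move_arm", "arguments": {"targets": "-0.2 0.9 0 0;-0.2 0.9 0 0;-0.2 0.9 0 0;-0.1 0.9 0 0;0 0 -0.4 0;0 0 -0.7 0;0 0 -0.8 0;0 0 -0.7 0;0 0 -0.4 0;0 0 0 0"}}

```text
time_s: 21.73
tcp_pos: [0.4377, 0.2345, 0.0442]
ee_rot: [[-1.0, -0.029, -0.002], [-0.029, 1.0, -0.002], [0.002, -0.002, -1.0]]
wrist_force: [0.6, -0.9, 0.1]
gripper_width: 0.005
gripper_force: 0.0
```

Request:
{"name": "move_arm", "arguments": {"targets": "-0.2 -0.3 0 0;-0.2 -0.3 0 0;-0.1 -0.3 0 0;-0.1 -0.3 0 0;-0.1 -0.3 0 0;-0.1 -0.3 0 0;-0.1 -0.3 0 0;0 -0.3 0 0;0 -0.3 0 0;0 -0.3 0 0"}}

```text
time_s: 22.57
tcp_pos: [0.4157, 0.1595, 0.0462]
ee_rot: [[-1.0, -0.029, -0.0], [-0.029, 1.0, -0.0], [0.0, -0.0, -1.0]]
wrist_force: [0.5, 0.3, -0.8]
gripper_width: 0.006
gripper_force: 0.2
```

Request:
{"name": "move_arm", "arguments": {"targets": "0 -0.3 0 0;0 -0.3 0 0;0.02 -0.3 0 0;0.03 -0.3 0 0;0.05 -0.3 0 0;0.06 -0.3 0 0;0.08 -0.3 0 0;0.1 -0.3 0 0;0.12 -0.3 0 0;0.14 -0.3 0 0"}}

```text
time_s: 23.4
tcp_pos: [0.431, 0.0845, 0.0462]
ee_rot: [[-1.0, -0.029, -0.0], [-0.029, 1.0, -0.0], [0.0, -0.0, -1.0]]
wrist_force: [-0.2, 0.5, 0.4]
gripper_width: 0.003
gripper_force: 0.1
```

Request:
{"name": "move_arm", "arguments": {"targets": "0.12 -0.3 0 0;0.13 -0.28 0 0;0.15 -0.28 0 0;0.15 -0.28 0 0;0.18 -0.27 0 0;0.18 -0.26 0 0;0.2 -0.25 0 0;0.22 -0.24 0 0;0.23 -0.23 0 0;0.24 -0.22 0 0"}}

```text
time_s: 24.23
tcp_pos: [0.4763, 0.0194, 0.0462]
ee_rot: [[-1.0, -0.029, -0.0], [-0.029, 1.0, -0.0], [0.0, -0.0, -1.0]]
wrist_force: [0.9, 0.5, 0.2]
gripper_width: 0.006
gripper_force: 0.1
```

Run:
```python
from h import *
c=capture('side')['image'];import cv2
cv2.imwrite('pics/s7.png',c)
s=sense();print(s['tcp_pos'],s['wrist_force'],s['joints'])
```

```text
[0.47754331 0.01909807 0.04623065] [ 0.23806558 -0.41782619  1.07572803] [ 2.18443143e+01  1.73487856e+01 -3.07783911e+01  4.05721322e-02
 -4.18242867e+01 -1.10212505e+02]
```

Run:
```python
from h import *
a=cv2.imread('pics/side0.png').astype(int);b=cv2.imread('pics/s7.png').astype(int)
for u,v in[(275,155),(285,165),(300,165),(320,165),(340,155)]:print((u,v),a[v,u],b[v,u])
# expected door outer face points for theta .5/.6/.7 visible in side?
y=np.radians(1.5);R=np.array([[np.cos(y),-np.sin(y)],[np.sin(y),np.cos(y)]]);H=np.array([.5736,.1477])
g=cv2.cvtColor(b.astype(np.uint8),cv2.COLOR_BGR2GRAY)
for th in(.4,.5,.6,.7,.8,1.0):
    P=H+R@(.19*np.array([-np.sin(th),-np.cos(th)])-.0*np.array([-np.cos(th),np.sin(th)]))
    for z in (.03,.117):
        u,v=px('side0',[*P,z]);print(th,z,round(u),round(v),g[int(v),int(u)-6:int(u)+7])
```

```text
(275, 155) [78 78 76] [ 95 116 127]
(285, 165) [70 73 70] [65 64 60]
(300, 165) [22 23 25] [41 40 43]
(320, 165) [22 18 19] [ 91 110 120]
(340, 155) [77 77 75] [185 191 182]
0.4 0.03 317 226 [71 75 81 87 84 86 84 85 85 86 85 84 80]
0.4 0.117 316 193 [ 79  78  81  74  80  92  94 104 104 115 125 126 112]
0.5 0.03 309 224 [82 82 84 78 80 75 78 74 74 71 78 75 85]
0.5 0.117 308 192 [22 27 51 54 54 61 72 70 55 63 68 74 67]
0.6 0.03 302 222 [86 90 85 85 87 87 87 89 89 83 77 79 79]
0.6 0.117 300 190 [21 31 21 20 20 26 11 31 27 16 24 25 12]
0.7 0.03 295 219 [87 88 83 85 79 84 86 85 85 87 85 86 88]
0.7 0.117 293 187 [24 40 54 61 54 25 23 21 21 26 24 13 24]
0.8 0.03 289 216 [88 79 83 83 82 84 85 82 87 85 85 83 85]
0.8 0.117 286 184 [164 160 162 160 133  44  23  23  26  21  22  33  26]
1.0 0.03 279 209 [161 159 157 155 154 151 154 152 152 152 154 155 150]
1.0 0.117 276 177 [161 163 159 160 164 165 164 166 166 164 163 167 163]
```

Request:
{"name": "move_arm", "arguments": {"targets": "0.28 -0.13 0 0;0.28 -0.13 0 0;0.28 -0.13 0 0;0.28 -0.13 0 0;0.28 -0.13 0 0;0.2 -0.05 0 0;0.2 -0.05 0 0;0.2 -0.05 0 0;0.15 -0.05 0 0;0.1 0 0 0"}}

```text
time_s: 25.12
tcp_pos: [0.5325, -0.0013, 0.0462]
ee_rot: [[-1.0, -0.029, 0.0], [-0.029, 1.0, -0.0], [-0.0, -0.0, -1.0]]
wrist_force: [-0.4, -1.0, 0.4]
gripper_width: 0.008
gripper_force: 0.1
```

Request:
{"name": "move_arm", "arguments": {"targets": "0.06 0 0 0;0.06 0 0 0;0.06 0 0 0;0 0 0 0"}}

```text
time_s: 25.45
tcp_pos: [0.5368, -0.0011, 0.0463]
ee_rot: [[-1.0, -0.03, 0.0], [-0.03, 1.0, 0.0], [-0.0, 0.0, -1.0]]
wrist_force: [-0.3, -0.1, -0.1]
gripper_width: 0.006
gripper_force: 0.0
```

Request:
{"name": "move_arm", "arguments": {"targets": "0.05 0 0 0;0.05 0 0 0;0 0 0 0"}}

```text
time_s: 25.7
tcp_pos: [0.5393, -0.0011, 0.0463]
ee_rot: [[-1.0, -0.03, 0.0], [-0.03, 1.0, 0.0], [-0.0, 0.0, -1.0]]
wrist_force: [-0.4, -1.0, 0.7]
gripper_width: 0.005
gripper_force: 0.0
```

Request:
{"name": "move_arm", "arguments": {"targets": "0 -0.2 0 0;0 -0.2 0 0;0.05 0 0 0;0.05 0 0 0;0 0 0 0"}}

```text
time_s: 26.12
tcp_pos: [0.5419, -0.0114, 0.0462]
ee_rot: [[-1.0, -0.029, 0.0], [-0.029, 1.0, 0.0], [-0.0, 0.0, -1.0]]
wrist_force: [-0.3, 0.2, 0.3]
gripper_width: 0.006
gripper_force: 0.0
```

Request:
{"name": "move_arm", "arguments": {"targets": "0.05 0 0 0;0.05 0 0 0;0 0 0 0"}}

```text
time_s: 26.37
tcp_pos: [0.5444, -0.0111, 0.0462]
ee_rot: [[-1.0, -0.03, 0.0], [-0.03, 1.0, 0.0], [-0.0, 0.0, -1.0]]
wrist_force: [0.1, -0.0, -0.9]
gripper_width: 0.005
gripper_force: 0.0
```

Request:
{"name": "move_arm", "arguments": {"targets": "0.05 0 0 0;0.05 0 0 0;0 0 0 0"}}

```text
time_s: 26.62
tcp_pos: [0.5469, -0.0111, 0.0462]
ee_rot: [[-1.0, -0.03, 0.0], [-0.03, 1.0, 0.0], [-0.0, 0.0, -1.0]]
wrist_force: [-0.3, -0.2, 0.5]
gripper_width: 0.007
gripper_force: 0.0
```

Request:
{"name": "move_arm", "arguments": {"targets": "0.05 0 0 0;0.05 0 0 0;0 0 0 0"}}

```text
time_s: 26.87
tcp_pos: [0.5494, -0.0111, 0.0462]
ee_rot: [[-1.0, -0.029, 0.0], [-0.029, 1.0, 0.0], [-0.0, 0.0, -1.0]]
wrist_force: [0.6, 0.0, -0.8]
gripper_width: 0.008
gripper_force: 0.0
```

Request:
{"name": "move_arm", "arguments": {"targets": "0.05 0 0 0;0.05 0 0 0;0 0 0 0"}}

```text
time_s: 27.12
tcp_pos: [0.5502, -0.0113, 0.0461]
ee_rot: [[-1.0, -0.029, -0.003], [-0.029, 1.0, -0.0], [0.003, -0.0, -1.0]]
wrist_force: [-5.4, 0.8, 4.1]
gripper_width: 0.006
gripper_force: 2.3
```

Request:
{"name": "move_arm", "arguments": {"targets": "0.04 0 0 0;0.04 0 0 0;0 0 0 0"}}

```text
time_s: 27.37
tcp_pos: [0.5517, -0.0114, 0.0461]
ee_rot: [[-1.0, -0.029, -0.004], [-0.029, 1.0, -0.0], [0.004, -0.0, -1.0]]
wrist_force: [-5.6, 1.4, 4.1]
gripper_width: 0.002
gripper_force: 2.9
```

Request:
{"name": "move_arm", "arguments": {"targets": "0.04 0 0 0;0.04 0 0 0;0 0 0 0"}}

```text
time_s: 27.62
tcp_pos: [0.5535, -0.0115, 0.0461]
ee_rot: [[-1.0, -0.029, -0.004], [-0.029, 1.0, -0.001], [0.004, -0.0, -1.0]]
wrist_force: [-6.8, 0.6, 3.4]
gripper_width: 0.005
gripper_force: 3.0
```

Request:
{"name": "move_arm", "arguments": {"targets": "0.04 0 0 0;0.04 0 0 0;0 0 0 0"}}

```text
time_s: 27.87
tcp_pos: [0.5564, -0.0116, 0.0461]
ee_rot: [[-1.0, -0.029, -0.002], [-0.029, 1.0, -0.001], [0.002, -0.001, -1.0]]
wrist_force: [-3.4, -0.9, 3.5]
gripper_width: 0.005
gripper_force: 2.0
```

Request:
{"name": "move_arm", "arguments": {"targets": "0.04 0 0 0;0 0 0 0"}}

```text
time_s: 28.03
tcp_pos: [0.5589, -0.0114, 0.0461]
ee_rot: [[-1.0, -0.029, 0.001], [-0.029, 1.0, -0.0], [-0.001, -0.0, -1.0]]
wrist_force: [-0.4, -0.8, 0.7]
gripper_width: 0.003
gripper_force: 0.7
```

Request:
{"name": "move_arm", "arguments": {"targets": "0.04 0 0 0;0 0 0 0"}}

```text
time_s: 28.2
tcp_pos: [0.5611, -0.0108, 0.0463]
ee_rot: [[-1.0, -0.03, 0.003], [-0.03, 1.0, 0.001], [-0.003, 0.0, -1.0]]
wrist_force: [0.7, 0.6, -0.5]
gripper_width: 0.007
gripper_force: 0.0
```

The force dropped to zero as the tool jumped ahead, so it has snapped. One gentle press will confirm the seat.

Request:
{"name": "move_arm", "arguments": {"targets": "0.04 0 0 0;0 0 0 0"}}

```text
time_s: 28.37
tcp_pos: [0.5616, -0.0109, 0.0464]
ee_rot: [[-1.0, -0.03, 0.002], [-0.03, 1.0, 0.0], [-0.002, 0.0, -1.0]]
wrist_force: [-0.7, 0.4, -0.2]
gripper_width: 0.007
gripper_force: 0.0
```

Request:
{"name": "move_arm", "arguments": {"targets": "0.04 0 0 0;0 0 0 0"}}

```text
time_s: 28.53
tcp_pos: [0.562, -0.011, 0.0463]
ee_rot: [[-1.0, -0.03, 0.001], [-0.03, 1.0, 0.0], [-0.001, 0.0, -1.0]]
wrist_force: [0.8, 0.4, 0.4]
gripper_width: 0.006
gripper_force: 0.0
```

Request:
{"name": "move_arm", "arguments": {"targets": "0.04 0 0 0;0 0 0 0"}}

```text
time_s: 28.7
tcp_pos: [0.5626, -0.0111, 0.0462]
ee_rot: [[-1.0, -0.03, -0.0], [-0.03, 1.0, 0.0], [0.0, 0.0, -1.0]]
wrist_force: [0.3, 0.7, -0.2]
gripper_width: 0.006
gripper_force: 0.1
```

Request:
{"name": "move_arm", "arguments": {"targets": "0.03 0 0 0;0 0 0 0"}}

```text
time_s: 28.87
tcp_pos: [0.5626, -0.0112, 0.0461]
ee_rot: [[-1.0, -0.029, -0.001], [-0.029, 1.0, -0.0], [0.001, -0.0, -1.0]]
wrist_force: [-1.8, 0.7, 1.8]
gripper_width: 0.004
gripper_force: 1.1
```

Request:
{"name": "move_arm", "arguments": {"targets": "0.04 0 0 0;0 0 0 0"}}

```text
time_s: 29.03
tcp_pos: [0.5627, -0.0113, 0.046]
ee_rot: [[-1.0, -0.029, -0.003], [-0.029, 1.0, -0.0], [0.003, -0.0, -1.0]]
wrist_force: [-5.0, 1.6, 2.6]
gripper_width: 0.003
gripper_force: 2.5
```

Request:
{"name": "move_arm", "arguments": {"targets": "-0.2 0 0 0;-0.5 0 0 0;-0.9 0 0 0;-0.9 0 0.3 0;-0.8 0 0.8 0;0 0 0.9 0;0 0 0.5 0;0 0 0 0;0 0 0 0"}}

```text
time_s: 29.78
tcp_pos: [0.4827, -0.0109, 0.1094]
ee_rot: [[-1.0, -0.029, 0.003], [-0.029, 1.0, 0.001], [-0.003, 0.001, -1.0]]
wrist_force: [-0.1, -0.1, -0.3]
gripper_width: 0.003
gripper_force: 0.0
```

Run:
```python
from h import *
s=sense();b=capture('side')['image'];cv2.imwrite('pics/s9.png',b);print(s['time_s'],s['tcp_pos'],s['wrist_force'])
y=np.radians(1.5);R=np.array([[np.cos(y),-np.sin(y)],[np.sin(y),np.cos(y)]]);H=np.array([.5736,.1477])
g=cv2.cvtColor(b,cv2.COLOR_BGR2GRAY)
for th in(0,.065,.14):
    P=H+R@(.194*np.array([-np.sin(th),-np.cos(th)])+.006*np.array([-np.cos(th),np.sin(th)]))
    for z in (.04,.07,.1):
        u,v=px('side0',[*P,z]);print(th,z,round(u,1),round(v),g[int(round(v)),330:362])
```

```text
29.7833 [ 0.48265116 -0.01092215  0.1094383 ] [-0.10925816 -0.10044623 -0.29702799]
0 0.04 348.8 226 [ 81  83  85 100 131 135 150 154 151 128  88  85  83  83  87  82  79  77
  73  67  76  77  81  78  75  44  33  62  80  75  80  78]
0 0.07 349.0 215 [83 86 85 91 85 85 84 86 86 84 84 85 87 84 84 84 77 74 71 64 75 80 76 78
 80 63 32 52 81 81 79 78]
0 0.1 349.1 203 [87 83 88 86 87 84 84 81 81 81 84 85 86 82 71 65 73 70 69 68 74 79 79 83
 86 69 39 48 77 80 79 74]
0.065 0.04 343.0 226 [ 81  83  85 100 131 135 150 154 151 128  88  85  83  83  87  82  79  77
  73  67  76  77  81  78  75  44  33  62  80  75  80  78]
0.065 0.07 343.1 215 [83 86 85 91 85 85 84 86 86 84 84 85 87 84 84 84 77 74 71 64 75 80 76 78
 80 63 32 52 81 81 79 78]
0.065 0.1 343.1 204 [87 89 87 90 88 86 83 82 83 86 81 84 90 87 73 69 68 74 71 70 73 79 79 81
 80 73 42 47 75 80 78 76]
0.14 0.04 336.4 226 [ 81  83  85 100 131 135 150 154 151 128  88  85  83  83  87  82  79  77
  73  67  76  77  81  78  75  44  33  62  80  75  80  78]
0.14 0.07 336.3 215 [83 86 85 91 85 85 84 86 86 84 84 85 87 84 84 84 77 74 71 64 75 80 76 78
 80 63 32 52 81 81 79 78]
0.14 0.1 336.2 203 [87 83 88 86 87 84 84 81 81 81 84 85 86 82 71 65 73 70 69 68 74 79 79 83
 86 69 39 48 77 80 79 74]
```

```bash
python3 -c "
from station import *
print(finish_job())"
```

```text
the job is handed in; nothing more can be done
None
```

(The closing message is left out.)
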